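# Clamp a plaster model with the recessed thumbwheel

## Robot

A 6-joint arm with a two-finger parallel gripper is mounted at the origin on the work surface. World frame = base frame: x ahead of the robot, y to its left, z up, the work surface at z = 0. Lengths are in m, angles in degrees, forces in N, time in s.
With the tool pointing down it reaches from about 0.25 to 0.725 m from the base axis. Payload 9.7 kg.
Tool frame: the origin (TCP) lies between the finger pads; the fingertips stand 11 mm ahead of it and the grasp point (between the pads) lies 8 mm behind it; y points along the fingers, x is the direction in which the jaws open and shut, and the axes are right-handed (so a half turn about y gives the same grasp; the last joint's range is limited). The gripper opens to 85 mm and grips with 20 to 120 N. Pads are 22 mm wide; open, the fingers measure 114 mm over their backs; the gripper's body (76 mm by 85 mm) begins 54 mm behind the grasp point. The pads swing forward as they close: fully open they stand 13 mm farther back than shut.
Start: joints at [-65.489, 4.979, 10.078, 95.1, 0, 90], TCP at [0.228, -0.5, 0.242] pointing down, gripper open.
Joint ranges: [-179.16, 179.16], [-48.56, 103.87], [-65.8, 70.77], [-126.05, 130.52], [-82.76, 87.17], [-180, 180]. Speed limits (degrees/s): [127.2, 127.2, 147.25, 180, 180, 180].

## Interface

Orientations are given as [roll, pitch, yaw] about the fixed x, y, z axes, in that order (R = Rz(yaw) Ry(pitch) Rx(roll)).
In Python, from workcell import bot, vision gives the robot as it stands. The module is installed in compiled form; this text tells all that it offers.
- The arm moves only by the shell command python3 -m crank 'ROWS' [OPENING] [FORCE]. ROWS is text: rows parted by semicolons, each of 6 numbers parted by spaces: the shift along the tool's x, y, z in m, then the turn, a rotation vector about the tool's x, y, z in rad. A call has 1 to 8 rows; each row is the pose to reach, as a shift and turn from the pose commanded when the call began, along the tool's axes at that moment; what a row does not reach only later rows make up. A row lasts 1/10 s, in which the tool goes at most 50 mm and 8.59 degrees, less where a joint would pass 70% of its speed; a pose out of reach is approached as far as the arm can. A call with a gripper value outside its range is refused whole. OPENING is the gripper's target within -1 to 1 (shut at 1, half-way at 0, fully open at -1), set as the call begins (- or left out, the last holds). The fingers move at their own pace and stop on an object; FORCE is the grip in N (left out, the last holds). Time passes only in rows, so rows that repeat a pose let the fingers close. It gives the time, the measured TCP pose, the force and the opening at its end, in the units of the state.
- bot.get_obs(): the state, without advancing time (a new reading comes with each control period).
- vision.camera(name): name is "side" or "top"; returns the picture (420x560x3 uint8, red, green, blue); there is no depth.
- vision.get_calibration(name): a dict with "fx", "fy", "cx", "cy" (pixels), "rvec" (rotation vector, rad) and "tvec" (3), from world to camera coordinates, as OpenCV has them. Camera axes: x right, y down, z forward; pixel columns grow to the right and rows downward; lengths in m; the calibration is good to about 2 mm. A picture is of the moment at which its call begins. get_calibration takes no time and is no camera call.
- bot.job_done(): hands the job in, once; it reports no verdict.
The state is a dict: "time": time; "q": joint angles; "qd": joint speeds; "joint_efforts": joint torques, N m; "ee_pos": TCP position; "tcp_rot": TCP orientation; "wrist_force": force on the tool from outside, world axes, zero at the start; "torque": the same for the moment, N m; "opening": finger opening in m.
Only numpy, scipy, OpenCV 4.12 (cv2) and the standard library are available. Lean on these libraries where they do the work, as an engineer would, in place of code of your own. Each camera call takes 0.05 s, during which the arm holds its last target. There are 200 camera calls.

## Task

Pick the plaster tooth model off the tile and stand it teeth up on the bed of the model clamp, between the jaws and midway across the bed, its length along the clamp. Then roll the clamp's recessed thumbwheel by fingertip, top of the rim towards the jaws, until the sprung pad holds the model tight against the fixed jaw and is pushed about half-way into the moving jaw (never all the way in: plaster chips). Press the wheel only lightly, never push the moving jaw or its pad by hand, leave the other things alone, and finish with the hand clear of the clamp.

Things in the scene. Friction and masses are not known exactly. Their poses are not given: they have to be found in the camera images.
- clamp: fixed aluminium model clamp, 200 long (x) x 80 wide (y) mm; origin: centre of its underside, on the table. +x: from the thumbwheel to the fixed jaw; z up. Base plate 16 thick. Grey headstock x -96..-28, y +-36, top z = 50, with a slot 36 x 14 for the wheel. Fixed jaw: block x 68..88, y +-30, top z = 40; its face at x = 68 looks to -x. Nothing on it stands above z = 58
- bed_centre (a point): centre of the bed (the base plate's top between the jaws), x = 36, y = 0, z = 16 mm of the clamp; axes as the clamp's
- wheel_crown (a point): nominal top of the thumbwheel's rim, 56 mm above the table (6 above the headstock), at x = -62, y = 0 of the clamp; axes as the clamp's; fixed, does not turn. A flat fingertip on the crown drawn some 17 mm towards +x rolls the rim by as much; then lift, go back, repeat (about 50 to 80 mm of rim in all)
- thumbwheel: knurled steel wheel, 44 mm diameter, 10 thick, axle along the clamp's y; origin on the axle, 34 above the table. Only the top 6 mm of rim stands out. Rolling its top towards +x closes the moving jaw, 1 mm per 4 mm of rim. The rim is 1.3 mm out of true: the crown rises and falls as it turns. Takes 3 N along the rim plus 1/4 of the pad's force; stays where left. Press 6 to 12 N, over 25 N harms it
- jaw: moving jaw, aluminium block 18 (x) x 60 x 22 mm, top at z = 40 of the clamp, in front of the headstock; origin under its centre, 16.5 mm above the table; slides along the clamp's +x, driven only by the wheel; axes as the clamp's
- pad: black sprung pad on the moving jaw's front, 4 thick x 52 wide x 20 mm; origin: centre of its front face, axes as the clamp's. At rest the face is 21 mm ahead (+x) of the jaw's origin with an 8 mm gap behind it; spring 1.6 N per mm: half in is 4 mm, 6.4 N, face 17 mm ahead; all the way in is 13 mm ahead. At the start the opening from pad to fixed jaw is 58 to 64 mm
- model_centre (a point): centre of the white plaster tooth model, half-way up (17 mm above its underside). Base 50 long (x) x 40 wide (y) x 20 high with upright flat sides; a horseshoe of teeth on top, inside the base's outline, to 34 mm; about 0.13 kg. Grip it across its 40 mm width. Either end may face the fixed jaw. Standing on the bed this point is 33 mm above the table
- model: the same plaster tooth model as a body; origin at the centre of its underside, x along its length, z up through the teeth
- tile: fixed blue ceramic mixing tile, 180 x 150 x 8 mm, on which the model stands at the start; origin at the centre of its underside
- die: bystander: small plaster die, 18 mm diameter, 28 high, on the tile beside the model; origin under its centre
- spatula: bystander: spatula 170 mm long lying between tile and clamp
- dish: bystander: small glass dish, 40 mm diameter, 24 high
- bottle: bystander: amber bottle, 48 mm diameter, 110 high
- jar: bystander: white jar, 60 mm diameter, 60 high
- bur_block: bystander: white block with burs, 50 x 30 x 16 mm
There are look-alikes about, which are no part of the job. Leave any green look-alike of the model alone.

How it is judged:
By the outcome, as a careful person would: the job done as asked, in the order asked, and still so for the second after the job is handed in, with the robot touching nothing.
It also fails if it takes over 72 s, if anything falls off the work surface, if the arm or the gripper's body presses on something with over 40 N, if the wrist force passes 120 N, or if a joint passes its speed limit or range.

## Working session

There is one attempt and no reset: what is moved stays moved. The work goes in short steps, Python scripts to look and compute and a shell command to move; the robot and the scene stay as the last step left them, time stands still between calls to the robot, and variables do not carry over. Pictures are saved under pics/ and viewed, about 8 in all and at most 12, crops included, and the job is handed in when it is done.

```bash
mkdir -p pics; cat > h.py <<'E'
import numpy as np, cv2
from workcell import bot, vision
def cal(n):
    c=vision.get_calibration(n); K=np.array([[c['fx'],0,c['cx']],[0,c['fy'],c['cy']],[0,0,1.]])
    R=cv2.Rodrigues(np.array(c['rvec'],float))[0]; return K,R,np.array(c['tvec'],float).ravel()
def ray(n,u,v,z):
    K,R,t=cal(n); d=R.T@np.linalg.inv(K)@[u,v,1]; o=-R.T@t; return o+d*(z-o[2])/d[2]
def proj(n,p):
    K,R,t=cal(n); q=K@(R@np.array(p,float)+t); return q[:2]/q[2]
def snap(n,f): 
    im=vision.camera(n); cv2.imwrite('pics/'+f,im[:,:,::-1]); return im
E
python3 - <<'E'
from h import *
snap('top','t0.png'); snap('side','s0.png')
for n in('top','side'):
    K,R,t=cal(n); print(n,-R.T@t,R[2],K[0,0])
print(bot.get_obs())
E
```

```text
top [0.40340886 0.01296578 1.27117771] [ 0.10298333  0.00141074 -0.99468208] 496.7617517592139
side [0.10154854 0.83369002 0.89064446] [ 0.35856224 -0.67005467 -0.64996912] 396.1668004025395
{'time': 0.1, 'q': array([-6.54870933e+01,  5.00431675e+00,  1.00411832e+01,  9.50992733e+01,
        4.72589066e-04,  8.99991390e+01]), 'qd': array([-0.00691918, -0.12988498,  0.11453636, -0.08160152, -0.02246196,
        0.09107418]), 'joint_efforts': array([-5.48283260e-04, -5.21560657e+01,  4.65651906e+01,  1.60412496e-02,
        2.91159063e-05, -1.56530814e-05]), 'ee_pos': array([ 0.22812023, -0.50026004,  0.24170841]), 'tcp_rot': array([-8.99995265e+01,  6.24068919e-02, -6.54862324e+01]), 'wrist_force': array([ 0.80398131,  0.1195609 , -0.42401379]), 'torque': array([-0.03993373,  0.02920785,  0.0061979 ]), 'opening': 0.08514370948247332}
```

View pics/t0.png

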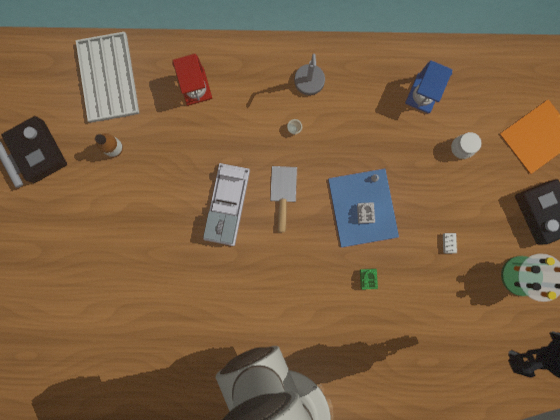

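View pics/s0.png

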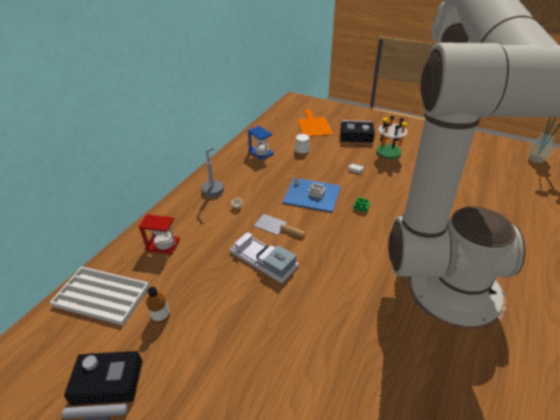

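The top view shows the white model on the blue tile at (367,213). The things that could be mistaken for it are:
- the green model at (369,279)
- the die at (374,179)
- the bur block at (450,243)
- the white parts in the red (195,90) and blue (425,95) articulators

I choose the white one on the tile. The clamp is at about (227,205), with the wheel at about (221,227).

```bash
python3 - <<'E'
from h import *
im=cv2.imread('pics/t0.png')
a=cv2.resize(im[158:252,190:262],None,fx=6,fy=6,interpolation=cv2.INTER_CUBIC)
b=cv2.resize(im[165:259,325:382],None,fx=6,fy=6,interpolation=cv2.INTER_CUBIC)
cv2.imwrite('pics/c1.png',np.hstack([a,b]))
hsv=cv2.cvtColor(im,cv2.COLOR_BGR2HSV); 
H,S,V=cv2.split(hsv)
def rects(m,x0,y0,x1,y1,z,name):
    M=np.zeros_like(m);M[y0:y1,x0:x1]=m[y0:y1,x0:x1]
    cs=cv2.findContours(M,cv2.RETR_EXTERNAL,cv2.CHAIN_APPROX_NONE)[0]
    for c in cs:
        if cv2.contourArea(c)<60: continue
        P=np.array([ray('top',*p[0],z)[:2] for p in c],np.float32)*1000
        print(name,cv2.minAreaRect(c),'world',cv2.minAreaRect(P))
low=((S<70)&(V>60)).astype(np.uint8)*255
rects(low,195,155,260,255,.03,'clamp')
rects(((S<90)&(V>90)).astype(np.uint8)*255,345,192,390,240,.025,'model')
rects(((H>95)&(H<125)&(S>110)).astype(np.uint8)*255,320,160,405,255,.008,'tile')
E
```

```text
clamp ((226.24044799804688, 203.9459228515625), (32.6734733581543, 79.25662231445312), 11.768289566040039) world ((527.6660766601562, 145.98849487304688), (81.89466857910156, 199.46319580078125), 79.63092803955078)
model ((366.1022033691406, 212.4419708251953), (21.286327362060547, 17.291854858398438), 86.98721313476562) world ((511.92449951171875, -205.7901153564453), (53.51203155517578, 43.51862716674805), 3.0017499923706055)
```

View pics/c1.png

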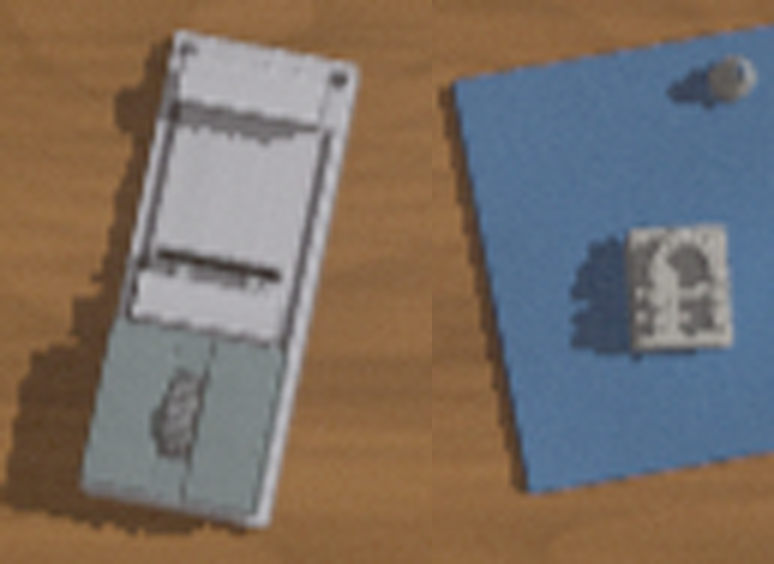

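The crop confirms the white model, with its base at px ≈(367,213) and its length roughly along world x. The clamp's fixed jaw is at the top, away from the robot, and the wheel is at crop (180,415), px ≈(220,227). Next I'll refine the clamp from corners of known height.

```bash
python3 - <<'E'
from h import *
def w(u,v,z): return ray('top',190+(u+.5)/6-.5,158+(v+.5)/6-.5,z)*1000
C={'plate far L':((176,30),.016,(100,40)),'plate far R':((358,67),.016,(100,-40)),'plate near R':((268,527),.016,(-100,-40)),
'head near L':((83,488),.05,(-96,36)),'head near R':((248,516),.05,(-96,-36)),'head front L':((117,322),.05,(-28,36)),'head front R':((283,347),.05,(-28,-36))}
A=[];B=[]
for k,(p,z,l) in C.items(): A.append(l);B.append(w(*p,z)[:2])
A=np.array(A,float);B=np.array(B)
def fit(A,B):
    a=A-A.mean(0);b=B-B.mean(0);th=np.arctan2((a[:,0]*b[:,1]-a[:,1]*b[:,0]).sum(),(a*b).sum())
    R=np.array([[np.cos(th),-np.sin(th)],[np.sin(th),np.cos(th)]]);t=B.mean(0)-R@A.mean(0);return th,R,t
th,R,t=fit(A,B);print(np.degrees(th),t);print(np.round(B-(A@R.T+t),1))
print('bed',R@[36,0]+t,'crown',R@[-62,0]+t,'seen wheel',w(182,415,.056))
print('pad face gap dark band y', [R.T@(w(*p,z)[:2]-t) for p,z in (((218,272),.04),((218,258),.036),((250,122),.04))])
# model: base top corners at z=.028
def m(u,v,z): return ray('top',325+(u-432+.5)/6-.5,165+(v+.5)/6-.5,z)*1000
P=np.array([m(*p,.008+z)[:2] for p,z in (((630,228),.02),((726,226),.02),((734,346),.02),((632,350),.02))],np.float32)
print(P,P.mean(0),cv2.minAreaRect(P))
# side-view check
print('side proj model',proj('side',[.510,-.205,.025]),'crown',proj('side',[*(R@[-62,0]+t)/1000,.056]))
E
```

```text
-9.643827809145392 [528.66310543 147.29795193]
[[ 0.8 -0.6]
 [-0.6  0.2]
 [ 0.6  0.1]
 [-2.  -1.2]
 [-0.2  2.1]
 [-0.7 -1.6]
 [ 2.1  0.9]]
bed [564.15435993 141.26712662] crown [467.53927823 157.68437329] seen wheel [468.24362824 157.38719414  56.        ]
pad face gap dark band y [array([ 0.27445098, -1.23708942]), array([6.3585848 , 0.39722693]), array([64.48161626, -2.13629172])]
[[ 536.1965  -183.89694]
 [ 537.6969  -224.15611]
 [ 487.34753 -227.32599]
 [ 484.98    -184.72803]] [ 511.5552  -205.02676] ((511.7161865234375, -204.60687255859375), (51.183650970458984, 42.663700103759766), 3.181130886077881)
side proj model [316.77712701 189.3001313 ] crown [279.81125837 254.87961658]
```

```bash
cat >> h.py <<'E'
from scipy.spatial.transform import Rotation as Ro
def go(p,yaw):
    o=bot.get_obs(); R=Ro.from_euler('xyz',o['tcp_rot'],degrees=True); T=Ro.from_euler('xyz',[-90,0,yaw],degrees=True)
    print('t',round(o['time'],2),'shift',np.round(R.inv().apply(np.array(p)-o['ee_pos']),4),'turn',np.round((R.inv()*T).as_rotvec(),4),'q',np.round(o['q'],1),'pos',np.round(o['ee_pos'],4),np.round(o['tcp_rot'],2),'F',np.round(o['wrist_force'],1),'op',round(o['opening'],4))
E
python3 -m crank '0 0 0 0 0.1 0;0 0 0 0 0.1 0' -1
python3 -c "
from h import *
go([.511,-.205,.15],-87.3);go([.511,-.205,.15],92.7)"
```

```text
time: 0.3
ee_pos: [0.2281, -0.5003, 0.2419]
tcp_rot: [-90.0, 0.0, -71.3]
wrist_force: [0.1, 0.2, -0.0]
opening: 0.0856
t 0.3 shift [-0.1891  0.092   0.3626] turn [ 1.000e-04  2.791e-01 -7.000e-04] q [-65.5   5.   10.1  95.1   0.   95.8] pos [ 0.2281 -0.5003  0.2419] [-9.000e+01  4.000e-02 -7.131e+01] F [ 0.1  0.2 -0. ] op 0.0856
t 0.3 shift [-0.1891  0.092   0.3626] turn [-9.0000e-04 -2.8625e+00 -2.0000e-04] q [-65.5   5.   10.1  95.1   0.   95.8] pos [ 0.2281 -0.5003  0.2419] [-9.000e+01  4.000e-02 -7.131e+01] F [ 0.1  0.2 -0. ] op 0.0856
```

The +turn raises q6, so I'll use the half-turn grasp with yaw ≈ +93.

```bash

python3 -m crank '-0.024 0.011 0.045 0 -0.14 0;-0.048 0.023 0.09 0 -0.28 0;-0.071 0.034 0.135 0 -0.43 0;-0.095 0.046 0.18 0 -0.57 0;-0.118 0.057 0.225 0 -0.71 0;-0.142 0.069 0.27 0 -0.85 0;-0.165 0.08 0.315 0 -1 0;-0.189 0.092 0.3626 0 -1.14 0' | head -3
python3 -m crank '0 0 0 0 -0.14 0;0 0 0 0 -0.28 0;0 0 0 0 -0.42 0;0 0 0 0 -0.56 0;0 0 0 0 -0.7 0;0 0 0 0 -0.84 0;0 0 0 0 -0.98 0;0 0 0 0 -1.12 0' | head -3
python3 -c "
from h import *
go([.511,-.205,.06],92.7)"
```

```text
time: 1.1
ee_pos: [0.4986, -0.2163, 0.1541]
tcp_rot: [-90.0, -0.0, -5.4]
time: 1.9
ee_pos: [0.4975, -0.218, 0.1542]
tcp_rot: [-90.0, 0.0, 58.8]
t 1.9 shift [ 0.0182  0.0942 -0.0049] turn [-5.000e-04 -5.922e-01  1.000e-04] q [-23.7   3.2  -1.6  85.3   0.    7.6] pos [ 0.4975 -0.218   0.1542] [-89.97   0.    58.77] F [-0.5  0.  -0.3] op 0.0856
```

```bash

python3 -m crank '0.005 0.01 -0.001 0 -0.14 0;0.01 0.02 -0.003 0 -0.28 0;0.018 0.03 -0.005 0 -0.42 0;0.018 0.04 -0.005 0 -0.55 0;0.018 0.05 -0.005 0 -0.592 0;0.018 0.05 -0.005 0 -0.592 0' | head -3
python3 - <<'E'
from h import *
a=snap('side','s1.png')[140:240,260:400];b=snap('top','t1.png')[160:260,320:420]
cv2.imwrite('pics/c2.png',np.hstack([cv2.resize(a,(560,400),interpolation=cv2.INTER_CUBIC)[:, :400],cv2.resize(b,(400,400),interpolation=cv2.INTER_CUBIC)])[:,:,::-1])
go([.511,-.205,.02],92.7)
E
```

```text
time: 2.5
ee_pos: [0.5105, -0.2051, 0.1029]
tcp_rot: [-89.9, -0.1, 92.4]
t 2.6 shift [0.0004 0.0845 0.0001] turn [-0.0004 -0.0091  0.0002] q [-21.9   4.6  -5.5  79.9  -0.  -24.1] pos [ 0.5111 -0.2054  0.1045] [-8.997e+01 -1.000e-02  9.218e+01] F [-0.5 -0.1  0.3] op 0.0854
```

View pics/c2.png

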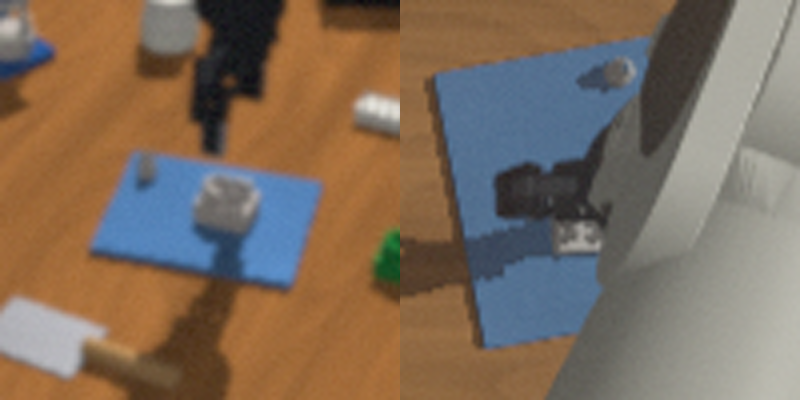

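The crop shows the open hand above and in line with the model, with the die well clear. I'll descend and grip.

```bash

python3 -m crank '0 0.02 0 0 -0.009 0;0 0.04 0 0 -0.009 0;0 0.055 0 0 -0.009 0;0 0.068 0 0 -0.009 0;0 0.078 0 0 -0.009 0;0 0.0845 0 0 -0.009 0;0 0.0845 0 0 -0.009 0;0 0.0845 0 0 -0.009 0'
python3 -m crank '0 0 0 0 0 0;0 0 0 0 0 0;0 0 0 0 0 0;0 0 0 0 0 0;0 0 0 0 0 0;0 0 0 0 0 0;0 0 0 0 0 0;0 0 0 0 0 0' 1 35
```

```text
time: 3.4
ee_pos: [0.5115, -0.2055, 0.0204]
tcp_rot: [-90.0, 0.0, 92.7]
wrist_force: [-0.5, -0.1, 0.2]
opening: 0.0853
time: 4.2
ee_pos: [0.5115, -0.2055, 0.0204]
tcp_rot: [-90.0, 0.0, 92.7]
wrist_force: [-0.8, -0.6, 6.3]
opening: 0.0391
```

```bash

python3 -m crank '0 -0.01 0 0 0 0;0 -0.03 0 0 0 0;0 -0.06 0 0 0 0;0 -0.09 0 0 0 0;0 -0.12 0 0 0 0;0 -0.12 0 0 0 0'
python3 -c "
from h import *
go([.566,.141,.14],80.36)"
```

```text
time: 4.8
ee_pos: [0.5127, -0.206, 0.1446]
tcp_rot: [-90.3, 0.1, 92.7]
wrist_force: [0.3, -0.6, -1.2]
opening: 0.0393
t 4.8 shift [ 0.3441  0.0042 -0.0696] turn [ 0.0057  0.2155 -0.0019] q [-21.9   4.1  -1.6  83.9   0.  -24.6] pos [ 0.5127 -0.206   0.1446] [-90.31   0.14  92.71] F [ 0.3 -0.6 -1.2] op 0.0393
```

```bash

python3 -m crank '0.02 0 -0.004 0 0.02 0;0.06 0 -0.012 0 0.05 0;0.105 0 -0.021 0 0.08 0;0.15 0 -0.03 0 0.11 0;0.195 0 -0.04 0 0.14 0;0.24 0 -0.05 0 0.17 0;0.285 0 -0.06 0 0.2 0;0.325 0 -0.066 0 0.2155 0' >/dev/null
python3 -m crank '0.01 0 0 0 0 0;0.015 0 0 0 0 0;0.015 0 0 0 0 0' >/dev/null
python3 - <<'E'
from h import *
a=snap('side','s2.png')[140:300,210:330];b=snap('top','t2.png')[130:270,170:290]
cv2.imwrite('pics/c3.png',np.hstack([cv2.resize(a,None,fx=3.5,fy=3.5,interpolation=cv2.INTER_CUBIC),cv2.resize(b,(360,560),interpolation=cv2.INTER_CUBIC)])[:,:,::-1])
go([.566,.141,.06],80.36)
E
```

```text
t 6.0 shift [ 0.0053  0.0798 -0.0009] turn [-0.0004 -0.0011 -0.0005] q [13.6  8.3  2.4 84.1 -0.  23.3] pos [0.5643 0.136  0.1398] [-8.998e+01  3.000e-02  8.030e+01] F [-0.4 -0.  -1.7] op 0.0392
```

View pics/c3.png

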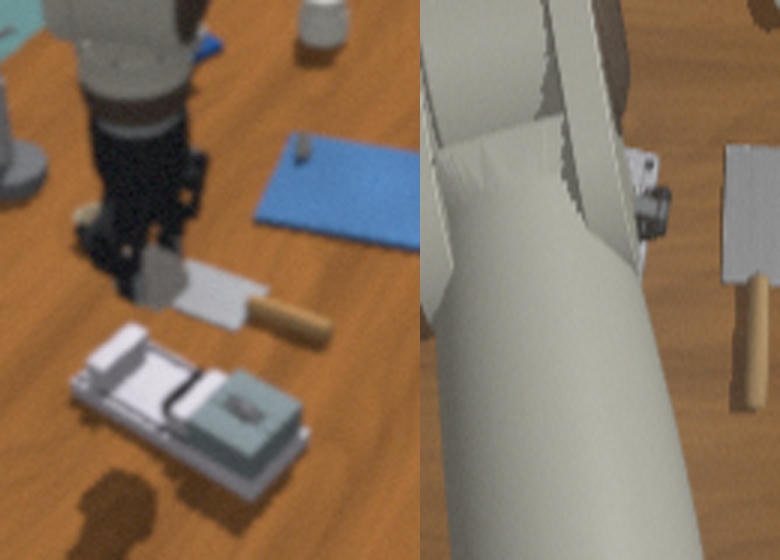

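The crop shows the model gripped between the fingers and hanging level. The fixed jaw's top is at about (120,350), the pad's dark band at (182,392) and the bed is empty. Next is a quick check of the clamp pose against this second view.

```bash
cat >> h.py <<'E'
th=np.radians(-9.64); RC=np.array([[np.cos(th),-np.sin(th)],[np.sin(th),np.cos(th)]]); TC=np.array([.5287,.1473])
def c2w(x,y,z): return np.array([*(RC@[x/1000,y/1000]+TC),z/1000])
def w2c(p): return np.round(np.r_[RC.T@(np.array(p[:2])-TC),p[2]]*1000,1)
E
python3 - <<'E'
from h import *
S=lambda u,v,z:w2c(ray('side',210+(u+.5)/3.5-.5,140+(v+.5)/3.5-.5,z/1000))
for k,p,z in (('far jaw inner -y corner (68,-30)',(152,335),40),('inner +y (68,30)',(105,378),40),('outer +y(88,30)',(88,364),40),('outer -y (88,-30)',(131,323),40),('head front -y (-28,-36)',(237,370),50),('head near +y(-96,36)',(255,463),50),('head near -y(-96,-36)',(303,412),50),('head front +y(-28,36)',(190,417),50),('wheel crown(-62,0)',(243,408),55),('pad front -y (?, -26)',(194,370),38),('pad front +y(?,26)',(165,407),38)):
    print(k,S(*p,z))
E
```

```text
far jaw inner -y corner (68,-30) [ 61.4 -26.9  40. ]
inner +y (68,30) [60.  36.3 40. ]
outer +y(88,30) [82.6 32.7 40. ]
outer -y (88,-30) [ 86.1 -27.4  40. ]
head front -y (-28,-36) [-30.  -30.1  50. ]
head near +y(-96,36) [-102.8   41.5   50. ]
head near -y(-96,-36) [-101.8  -24.6   50. ]
head front +y(-28,36) [-31.5  34.4  50. ]
wheel crown(-62,0) [-62.9   4.6  55. ]
pad front -y (?, -26) [  6.7 -17.3  38. ]
pad front +y(?,26) [-0.7 30.1 38. ]
```

```bash
python3 - <<'E'
from h import *
p=c2w(37.5,1,60);print(p);go(p,80.36)
E
```

```text
[0.56583793 0.14200624 0.06      ]
t 6.0 shift [ 0.0063  0.0798 -0.0006] turn [-0.0004 -0.0011 -0.0005] q [13.6  8.3  2.4 84.1 -0.  23.3] pos [0.5643 0.136  0.1398] [-8.998e+01  3.000e-02  8.030e+01] F [-0.4 -0.  -1.7] op 0.0392
```

```bash

python3 -m crank '0.003 0.02 0 0 0 0;0.0063 0.045 -0.0006 0 0 0;0.0063 0.068 -0.0006 0 0 0;0.0063 0.07 -0.0006 0 0 0;0.0063 0.07 -0.0006 0 0 0' 
python3 -m crank '0 0.01 0 0 0 0;0 0.02 0 0 0 0;0 0.03 0 0 0 0;0 0.037 0 0 0 0;0 0.039 0 0 0 0;0 0.039 0 0 0 0'
python3 -c "
from h import *
o=bot.get_obs();print(w2c(o['ee_pos']),o['wrist_force'])"
```

```text
time: 6.5
ee_pos: [0.5658, 0.1422, 0.0701]
tcp_rot: [-90.0, 0.0, 80.3]
wrist_force: [0.4, -0.1, -1.2]
opening: 0.0391
time: 7.1
ee_pos: [0.5658, 0.1432, 0.0305]
tcp_rot: [-90.0, 0.0, 80.4]
wrist_force: [-0.2, -0.3, -1.4]
opening: 0.039
[37.3  2.2 30.5] [-0.22404625 -0.25648465 -1.432586  ]
```

```bash

python3 -m crank '-0.0005 0.0005 0 0 0 0;-0.001 0.001 0 0 0 0;-0.001 0.001 0 0 0 0' 
python3 -m crank '0 0.0005 0 0 0 0;0 0.001 0 0 0 0;0 0.001 0 0 0 0'
```

```text
time: 7.4
ee_pos: [0.566, 0.1422, 0.0302]
tcp_rot: [-90.0, -0.0, 80.4]
wrist_force: [0.6, 0.0, -2.1]
opening: 0.0395
time: 7.7
ee_pos: [0.5658, 0.1422, 0.0289]
tcp_rot: [-90.0, 0.0, 80.4]
wrist_force: [0.3, 0.8, -2.0]
opening: 0.0389
```

```bash

python3 -m crank '0 0.0005 0 0 0 0;0 0.001 0 0 0 0;0 0.001 0 0 0 0' 
python3 -m crank '0 0.0005 0 0 0 0;0 0.0005 0 0 0 0;0 0.0005 0 0 0 0'
```

```text
time: 8.0
ee_pos: [0.5659, 0.1423, 0.0285]
tcp_rot: [-90.0, -0.0, 80.4]
wrist_force: [-2.6, -0.8, 4.4]
opening: 0.0392
time: 8.3
ee_pos: [0.5659, 0.1423, 0.0284]
tcp_rot: [-90.0, -0.0, 80.4]
wrist_force: [-4.1, -1.0, 7.4]
opening: 0.0394
```

Contact came at the expected height, so I'll release, rise and look.

```bash

python3 -m crank '0 0 0 0 0 0;0 0 0 0 0 0;0 0 0 0 0 0;0 0 0 0 0 0;0 0 0 0 0 0' -0.6 | tail -2
python3 -m crank '0 -0.02 0 0 0 0;0 -0.05 0 0 0 0;0 -0.09 0 0 0 0;0 -0.13 0 0 0 0' | head -2
python3 -m crank '0 0 -0.04 0 0 0;0 0 -0.08 0 0 0;0 0 -0.12 0 0 0;0 0 -0.16 0 0 0;0 0 -0.2 0 0 0;0 0 -0.24 0 0 0;0 0 -0.24 0 0 0'|head -2
python3 - <<'E'
from h import *
a=snap('side','s3.png')[215:290,220:310];b=snap('top','t3.png')[158:252,190:262]
cv2.imwrite('pics/c4.png',np.hstack([cv2.resize(a,(450,564)[:1]+(375,),interpolation=cv2.INTER_CUBIC),cv2.resize(b,(287,375),interpolation=cv2.INTER_CUBIC)])[:,:,::-1])
E
```

```text
wrist_force: [-0.3, 0.3, 0.3]
opening: 0.0682
time: 9.2
ee_pos: [0.5655, 0.1421, 0.1585]
time: 9.9
ee_pos: [0.8045, 0.101, 0.1538]
```

View pics/c4.png

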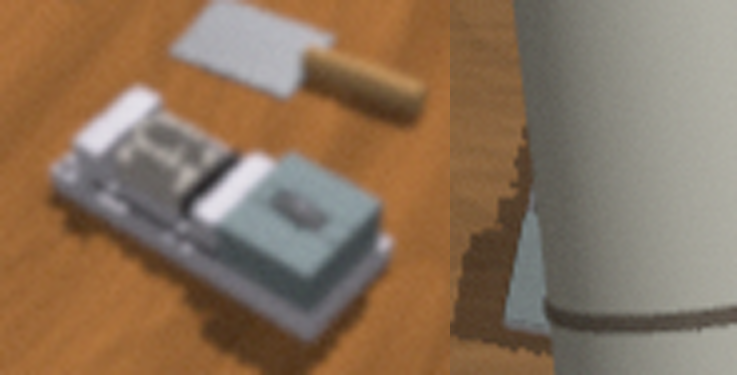

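The side view shows the model standing teeth up between pad and fixed jaw. My retreat went outward instead of inward (tool −z is world +x here), but it was harmless. I'll swing aside for a clear top view.

```bash

python3 -m crank '-0.04 -0.01 0.04 0 0 0;-0.08 -0.02 0.08 0 0 0;-0.12 -0.03 0.12 0 0 0;-0.16 -0.03 0.16 0 0 0;-0.2 -0.03 0.2 0 0 0;-0.24 -0.03 0.24 0 0 0;-0.26 -0.03 0.28 0 0 0;-0.26 -0.03 0.3 0 0 0' 1|head -2
python3 - <<'E'
from h import *
b=snap('top','t3.png')[158:252,190:262]
cv2.imwrite('pics/c5.png',cv2.resize(b,None,fx=6,fy=6,interpolation=cv2.INTER_CUBIC)[:,:,::-1])
go(c2w(-70.5,0,80),80.36)
E
```

```text
time: 10.8
ee_pos: [0.476, -0.1, 0.1873]
t 10.85 shift [0.2544 0.1073 0.0536] turn [-0.003  -0.0013 -0.0011] q [-12.1  -5.2  -6.2  89.2  -0.1  -2.3] pos [ 0.4694 -0.1006  0.1874] [-8.983e+01  6.000e-02  8.029e+01] F [ 2.2 -2.7  1.6] op 0.0002
```

View pics/c5.png

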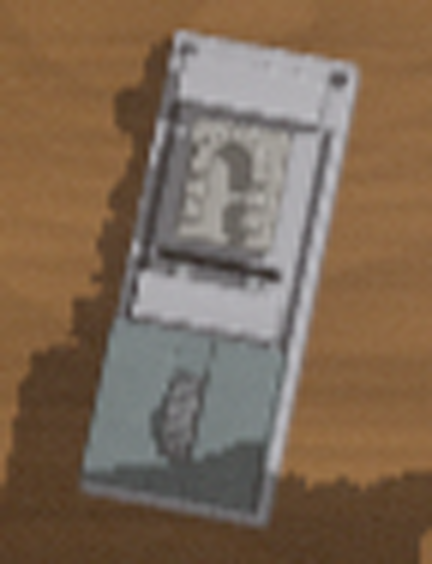

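```bash
python3 - <<'E'
from h import *
L=lambda u,v,z:w2c(ray('top',190+(u+.5)/6-.5,158+(v+.5)/6-.5,z/1000))
for p in ((190,114),(291,128),(272,255),(172,241),(231,185)): print(L(*p,36))
print('jaw corners 40',L(176,103,40),L(318,127,40),'jaw outer edge of far end plate',L(176,30,16),L(358,67,16),'jaw moving',L(140,272,40),L(285,292,40))
im=cv2.imread('pics/t3.png')
for x,y in ((200,150),(230,140),(165,200),(280,200),(305,200),(250,230)): 
    print((x,y),im[158+y//6,190+x//6])
E
```

```text
[63.7 23.7 36. ]
[ 65.6 -19.   36. ]
[ 11.7 -21.5  36. ]
[ 9.8 20.6 36. ]
[37.4  1.  36. ]
jaw corners 40 [66.6 29.8 40. ] [ 67.6 -30.5  40. ] jaw outer edge of far end plate [100.8  39.5  16. ] [ 99.4 -39.9  16. ] jaw moving [-5.7 30.6 40. ] [ -2.8 -30.2  40. ]
(200, 150) [148 153 157]
(230, 140) [115 121 124]
(165, 200) [108 108 111]
(280, 200) [138 142 147]
(305, 200) [176 171 174]
(250, 230) [113 120 124]
```

The model sits at clamp (37.4, +1.0), square to the clamp and clear of both jaws. That gives an opening of about 62 mm, with the moving jaw's front at x≈-4. By that geometry the final jaw front should be at x≈10, with 58 mm between the jaw blocks. On to the wheel.

```bash

python3 -m crank '0.04 0 0.01 0 0 0;0.08 0 0.02 0 0 0;0.12 0 0.03 0 0 0;0.16 0 0.04 0 0 0;0.2 0.02 0.05 0 0 0;0.24 0.05 0.0536 0 0 0;0.2544 0.08 0.0536 -0.003 -0.001 0;0.2544 0.095 0.0536 -0.003 -0.001 0' 1|head -2
python3 -m crank '0 0.005 0 0 0 0;0 0.005 0 0 0 0;0 0.005 0 0 0 0'
python3 -c "
from h import *
go(c2w(-70.5,0,70),80.36)"
```

```text
time: 11.65
ee_pos: [0.4665, 0.1619, 0.09]
time: 11.95
ee_pos: [0.4691, 0.1598, 0.0889]
tcp_rot: [-90.3, -0.1, 80.3]
wrist_force: [-0.1, -0.3, -0.0]
opening: 0.0003
t 11.95 shift [-0.0024  0.0188  0.0098] turn [ 0.0048 -0.0003  0.001 ] q [ 18.9  -2.9 -14.9  77.7  -0.1  28.5] pos [0.4691 0.1598 0.0889] [-9.028e+01 -6.000e-02  8.034e+01] F [-0.1 -0.3 -0. ] op 0.0003
```

```bash

python3 -m crank '-0.0024 0.005 0.0098 0.005 0 0;-0.0024 0.012 0.0098 0.005 0 0;-0.0024 0.017 0.0098 0.005 0 0;-0.0024 0.017 0.0098 0.005 0 0;-0.0024 0.017 0.0098 0.005 0 0'
python3 -m crank '0 0.001 0 0 0 0;0 0.002 0 0 0 0;0 0.002 0 0 0 0'
python3 -c "
from h import *
go(c2w(-70.5,0,67),80.36)"
```

```text
time: 12.45
ee_pos: [0.4585, 0.1596, 0.0702]
tcp_rot: [-89.9, 0.0, 80.4]
wrist_force: [0.6, 0.2, -0.3]
opening: 0.0002
time: 12.75
ee_pos: [0.4586, 0.1597, 0.0683]
tcp_rot: [-89.9, 0.0, 80.4]
wrist_force: [0.3, -0.3, -0.5]
opening: -0.0002
t 12.75 shift [-0.0005  0.0013 -0.0007] turn [-0.0021  0.001  -0.    ] q [ 19.2  -3.5 -17.7  75.9   0.1  28.8] pos [0.4586 0.1597 0.0683] [-89.88   0.    80.42] F [ 0.3 -0.3 -0.5] op -0.0002
```

```bash

python3 -m crank '0 0.001 0 0 0 0;0 0.001 0 0 0 0' | sed -n '2p;4p'
python3 -m crank '0 0.001 0 0 0 0;0 0.001 0 0 0 0' | sed -n '2p;4p'
python3 -m crank '0 0.0005 0 0 0 0;0 0.0005 0 0 0 0' | sed -n '2p;4p'
```

```text
ee_pos: [0.4587, 0.1598, 0.0679]
wrist_force: [-0.7, -1.3, 4.4]
ee_pos: [0.4588, 0.1598, 0.0676]
wrist_force: [-3.8, -1.1, 11.0]
ee_pos: [0.4589, 0.1598, 0.0675]
wrist_force: [-4.9, -2.4, 13.7]
```

Contact is at TCP z ≈ 0.068 with about 6 N per commanded mm. I'll ease back to about 10 N and stroke (tool −z is clamp +x).

```bash

python3 -m crank '0 -0.0006 0 0 0 0;0 -0.0006 -0.001 0 0 0;0 -0.0006 -0.003 0 0 0;0 -0.0006 -0.005 0 0 0' 
python3 -m crank '0 0 -0.002 0 0 0;0 0 -0.004 0 0 0' | sed -n '2p;4p'
python3 -c "
from h import *
go(c2w(-53.5,0,67),80.36)"
```

```text
time: 13.75
ee_pos: [0.464, 0.1589, 0.0679]
tcp_rot: [-90.0, -0.0, 80.4]
wrist_force: [-2.6, -1.9, 10.6]
opening: -0.0
ee_pos: [0.4679, 0.1582, 0.0677]
wrist_force: [-3.1, -1.4, 10.5]
t 13.95 shift [-0.0006  0.0007 -0.0082] turn [-0.0005  0.0009  0.0005] q [ 18.7  -2.4 -16.8  75.7   0.   28.2] pos [0.4679 0.1582 0.0677] [-8.997e+01 -3.000e-02  8.041e+01] F [-3.1 -1.4 10.5] op 0.0
```

```bash

python3 -m crank '0 0 -0.002 0 0 0;0 0 -0.004 0 0 0' | sed -n '2p;4p'
python3 -m crank '0 0 -0.002 0 0 0;0 0 -0.004 0 0 0;0 0 -0.004 0 0 0' | sed -n '2p;4p'
python3 -m crank '0 -0.006 0 0 0 0;0 -0.01 0.009 0 0 0;0 -0.01 0.017 0 0 0;0 -0.006 0.017 0 0 0;0 -0.003 0.017 0 0 0;0 -0.003 0.017 0 0 0'
python3 -c "
from h import *
go(c2w(-70.5,0,67),80.36)"
```

```text
ee_pos: [0.4717, 0.1575, 0.0675]
wrist_force: [-2.8, -2.7, 8.3]
ee_pos: [0.4758, 0.1568, 0.0674]
wrist_force: [-1.2, -0.9, 7.9]
time: 15.05
ee_pos: [0.4582, 0.1596, 0.0687]
tcp_rot: [-89.8, 0.0, 80.4]
wrist_force: [0.5, 0.1, 0.5]
opening: -0.0002
t 15.05 shift [-0.0003  0.0017 -0.0011] turn [-0.0028  0.0011 -0.0005] q [ 19.2  -3.5 -17.7  75.9   0.1  28.8] pos [0.4582 0.1596 0.0687] [-8.984e+01  3.000e-02  8.042e+01] F [0.5 0.1 0.5] op -0.0002
```

```bash

python3 -m crank '0 0.0015 0 0 0 0;0 0.0026 0 0 0 0;0 0.0026 0 0 0 0' | sed -n '2p;4p'
python3 -m crank '0 0 -0.002 0 0 0;0 0.0003 -0.005 0 0 0;0 0.0003 -0.007 0 0 0' | sed -n '2p;4p'
```

```text
ee_pos: [0.4587, 0.1597, 0.0672]
wrist_force: [-0.5, -0.5, 3.3]
ee_pos: [0.4658, 0.1585, 0.0671]
wrist_force: [-2.9, -0.8, 6.6]
```

```bash

python3 -m crank '0 0.0006 -0.002 0 0 0;0 0.0006 -0.005 0 0 0' | sed -n '2p;4p'
python3 -m crank '0 0.0004 -0.002 0 0 0;0 0.0004 -0.005 0 0 0;0 0.0004 -0.006 0 0 0;0 0.0004 -0.006 0 0 0' | sed -n '2p;4p'
python3 -m crank '0 -0.006 0 0 0 0;0 -0.01 0.009 0 0 0;0 -0.01 0.018 0 0 0;0 -0.006 0.018 0 0 0;0 -0.002 0.018 0 0 0;0 -0.002 0.018 0 0 0'
python3 -c "
from h import *
go(c2w(-70.5,0,67),80.36)"
```

```text
ee_pos: [0.4708, 0.1576, 0.0667]
wrist_force: [-2.7, -1.4, 6.6]
ee_pos: [0.4768, 0.1566, 0.0663]
wrist_force: [-2.4, -2.0, 7.7]
time: 16.85
ee_pos: [0.4581, 0.1596, 0.0666]
tcp_rot: [-89.8, 0.0, 80.4]
wrist_force: [0.5, -0.3, 0.2]
opening: -0.0
t 16.85 shift [-0.0003 -0.0004 -0.0011] turn [-0.0029  0.0011 -0.0005] q [ 19.2  -3.4 -17.9  75.7   0.1  28.8] pos [0.4581 0.1596 0.0666] [-8.983e+01  3.000e-02  8.042e+01] F [ 0.5 -0.3  0.2] op -0.0
```

```bash

python3 -m crank '0 0.001 0 0 0 0;0 0.0018 0 0 0 0;0 0.0018 0 0 0 0' | sed -n '2p;4p'
python3 -m crank '0 0.0004 -0.002 0 0 0;0 0.0004 -0.005 0 0 0;0 0.0004 -0.007 0 0 0' | sed -n '2p;4p'
```

```text
ee_pos: [0.4586, 0.1597, 0.0661]
wrist_force: [-1.7, -0.6, 3.6]
ee_pos: [0.4657, 0.1584, 0.066]
wrist_force: [-2.8, -1.0, 7.4]
```

```bash

python3 -m crank '0 0.0004 -0.002 0 0 0;0 0.0004 -0.005 0 0 0' | sed -n '2p;4p'
python3 -m crank '0 0.0002 -0.002 0 0 0;0 0.0002 -0.005 0 0 0;0 0.0002 -0.006 0 0 0;0 0.0002 -0.006 0 0 0' | sed -n '2p;4p'
python3 -m crank '0 -0.006 0 0 0 0;0 -0.05 0.009 0 0 0;0 -0.08 0.04 0 0 0;-0.04 -0.1 0.06 0 0 0;-0.08 -0.1 0.06 0 0 0;-0.12 -0.1 0.06 0 0 0;-0.16 -0.1 0.06 0 0 0;-0.2 -0.1 0.06 0 0 0' |head -2
python3 - <<'E'
from h import *
b=snap('top','t4.png')[158:252,190:262]
cv2.imwrite('pics/c6.png',cv2.resize(b,None,fx=6,fy=6,interpolation=cv2.INTER_CUBIC)[:,:,::-1])
go(c2w(-70.5,0,85),80.36)
E
```

```text
ee_pos: [0.4707, 0.1576, 0.0658]
wrist_force: [-3.0, -2.2, 7.6]
ee_pos: [0.4767, 0.1565, 0.0655]
wrist_force: [-2.0, -2.2, 8.2]
time: 18.85
ee_pos: [0.3837, -0.0319, 0.1652]
t 18.9 shift [ 0.2054  0.0798 -0.0424] turn [-0.0013 -0.0014 -0.0021] q [ -5.3 -18.6 -19.8  88.9  -0.1   4.4] pos [ 0.3828 -0.036   0.1652] [-89.93   0.12  80.28] F [ 0.2 -1.3  0.5] op 0.0001
```

View pics/c6.png

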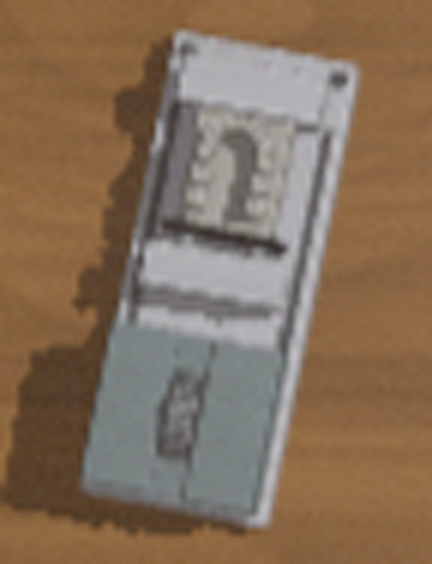

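The jaw has advanced: the pad band is now at crop (225,238), up from (220,270), and touching or nearly touching the model. I'll measure with averaged intensity profiles along the clamp.

```bash
cat >> h.py <<'E'
def prof(f,ys,z=40):
    g=cv2.cvtColor(cv2.imread('pics/'+f),cv2.COLOR_BGR2GRAY).astype(np.float32); xs=np.arange(-24,76,1.)
    P=np.array([[proj('top',c2w(x,y,z)) for x in xs] for y in ys],np.float32)
    return xs,cv2.remap(g,P[...,0],P[...,1],cv2.INTER_CUBIC).mean(0)
E
python3 - <<'E'
from h import *
for f in('t3.png','t4.png'):
    x,p=prof(f,np.arange(-16,17,2.)); print(f); print(' '.join(f'{int(a)}:{int(b)}' for a,b in zip(x,p) if a<30 or a>56))
E
```

```text
t3.png
-24:126 -23:142 -22:157 -21:168 -20:173 -19:173 -18:172 -17:172 -16:173 -15:173 -14:174 -13:175 -12:175 -11:176 -10:176 -9:176 -8:174 -7:169 -6:160 -5:146 -4:133 -3:123 -2:119 -1:115 0:105 1:88 2:68 3:56 4:57 5:68 6:82 7:96 8:104 9:107 10:107 11:110 12:117 13:127 14:138 15:144 16:144 17:139 18:133 19:130 20:131 21:134 22:139 23:142 24:143 25:142 26:140 27:136 28:134 29:135 57:153 58:157 59:157 60:154 61:147 62:136 63:123 64:109 65:99 66:99 67:110 68:127 69:147 70:164 71:175 72:180 73:179 74:177 75:176Traceback (most recent call last):
  File "<stdin>", line 3, in <module>
  File "h.py", line 21, in prof
    P=np.array([[proj('top',c2w(x,y,z)) for x in xs] for y in ys],np.float32)
                 ~~~~^^^^^^^^^^^^^^^^^^
  File "h.py", line 9, in proj
    K,R,t=cal(n); q=K@(R@np.array(p,float)+t); return q[:2]/q[2]
          ~~~^^^
  File "h.py", line 4, in cal
    c=vision.get_calibration(n); K=np.array([[c['fx'],0,c['cx']],[0,c['fy'],c['cy']],[0,0,1.]])
ValueError: time passes only in moves, steps and waits
```

```bash
sed -i 's/^def cal/import functools\n@functools.cache\ndef cal/' h.py
python3 - <<'E'
from h import *
for f in('t4.png',):
    x,p=prof(f,np.arange(-16,17,2.)); print(f); print(' '.join(f'{int(a)}:{int(b)}' for a,b in zip(x,p) if a<30 or a>56))
p3=prof('t3.png',np.arange(-16,17,2.))[1]
E
```

```text
t4.png
-24:175 -23:177 -22:174 -21:169 -20:161 -19:148 -18:133 -17:121 -16:115 -15:113 -14:112 -13:110 -12:112 -11:121 -10:135 -9:151 -8:165 -7:173 -6:175 -5:173 -4:172 -3:173 -2:174 -1:175 0:175 1:175 2:175 3:176 4:178 5:177 6:174 7:168 8:156 9:141 10:125 11:112 12:101 13:87 14:70 15:58 16:60 17:77 18:101 19:124 20:140 21:147 22:145 23:136 24:127 25:125 26:129 27:136 28:142 29:147 57:131 58:134 59:138 60:144 61:149 62:154 63:158 64:157 65:150 66:143 67:140 68:142 69:150 70:162 71:174 72:181 73:180 74:177 75:176
```

The jaw front edge moved from -5.0 to 8.8 (13.8 mm, which matches 53 to 55 mm of rim). The pad moved only 12.0 mm, so it is compressed about 1.8 mm. About 2 mm of jaw, or 8 to 9 mm of rim, remains for half-way, so one more short stroke.

```bash

python3 -m crank '0.04 0 0 0 0 0;0.08 0 -0.01 0 0 0;0.12 0 -0.02 0 0 0;0.16 0 -0.035 0 0 0;0.205 0.01 -0.046 0 0 0;0.2054 0.05 -0.046 0 0 0;0.2054 0.08 -0.046 0 0 0;0.2054 0.08 -0.046 0 0 0' 1|head -2
python3 -m crank '0 0.005 0 0 0 0;0 0.01 0 0 0 0;0 0.01 0 0 0 0;0 0.01 0 0 0 0'
python3 -c "
from h import *
go(c2w(-66,0,65),80.36)"
```

```text
time: 19.7
ee_pos: [0.4613, 0.164, 0.0808]
time: 20.1
ee_pos: [0.4639, 0.1643, 0.0758]
tcp_rot: [-90.0, -0.0, 80.4]
wrist_force: [0.2, 0.5, -0.1]
opening: 0.0001
t 20.1 shift [-0.006   0.0108 -0.0007] turn [-0.0006  0.0006  0.0008] q [ 19.5  -2.8 -16.3  76.6   0.1  29.1] pos [0.4639 0.1643 0.0758] [-8.997e+01 -5.000e-02  8.039e+01] F [ 0.2  0.5 -0.1] op 0.0001
```

```bash

python3 -m crank '-0.006 0.004 0 0 0 0;-0.006 0.008 0 0 0 0;-0.006 0.0095 0 0 0 0;-0.006 0.0102 0 0 0 0;-0.006 0.0107 0 0 0 0;-0.006 0.0107 0 0 0 0'| sed -n '2p;4p'
```

```text
ee_pos: [0.4627, 0.1581, 0.0655]
wrist_force: [-4.7, -3.8, 13.4]
```

```bash

python3 -m crank '0 -0.0005 0 0 0 0;0 -0.0005 -0.002 0 0 0;0 -0.0005 -0.004 0 0 0'| sed -n '2p;4p'
python3 -m crank '0 0 -0.002 0 0 0;0 0 -0.0042 0 0 0;0 0 -0.0042 0 0 0'| sed -n '2p;4p'
```

```text
ee_pos: [0.4662, 0.1574, 0.0655]
wrist_force: [-4.7, -2.3, 10.3]
ee_pos: [0.4705, 0.1567, 0.0655]
wrist_force: [-4.5, -3.1, 11.1]
```

```bash

python3 -m crank '0 -0.006 0 0 0 0;0 -0.05 0.009 0 0 0;0 -0.08 0.04 0 0 0;-0.04 -0.1 0.06 0 0 0;-0.08 -0.1 0.06 0 0 0;-0.12 -0.1 0.06 0 0 0;-0.16 -0.1 0.06 0 0 0;-0.2 -0.1 0.06 0 0 0' |head -2
python3 - <<'E'
from h import *
im=snap('top','t5.png'); s=snap('side','s5.png')
a=cv2.resize(im[158:252,190:262],None,fx=5,fy=5,interpolation=cv2.INTER_CUBIC); b=cv2.resize(s[205:299,220:306],None,fx=5,fy=5,interpolation=cv2.INTER_CUBIC)
cv2.imwrite('pics/c7.png',np.hstack([a,b])[:,:,::-1])
x,p=prof('t5.png',np.arange(-16,17,2.)); print(' '.join(f'{int(a)}:{int(b)}' for a,b in zip(x,p) if a<26 or a>56))
E
```

```text
time: 22.1
ee_pos: [0.3777, -0.0314, 0.1649]
-24:176 -23:177 -22:177 -21:176 -20:174 -19:170 -18:160 -17:146 -16:133 -15:122 -14:117 -13:114 -12:111 -11:109 -10:110 -9:118 -8:132 -7:148 -6:162 -5:172 -4:175 -3:174 -2:173 -1:173 0:174 1:175 2:175 3:176 4:176 5:176 6:177 7:177 8:174 9:168 10:155 11:135 12:112 13:88 14:66 15:54 16:57 17:76 18:102 19:125 20:141 21:148 22:145 23:136 24:128 25:125 57:131 58:134 59:139 60:145 61:150 62:154 63:158 64:157 65:151 66:143 67:140 68:142 69:150 70:163 71:175 72:181 73:180 74:178 75:177
```

View pics/c7.png

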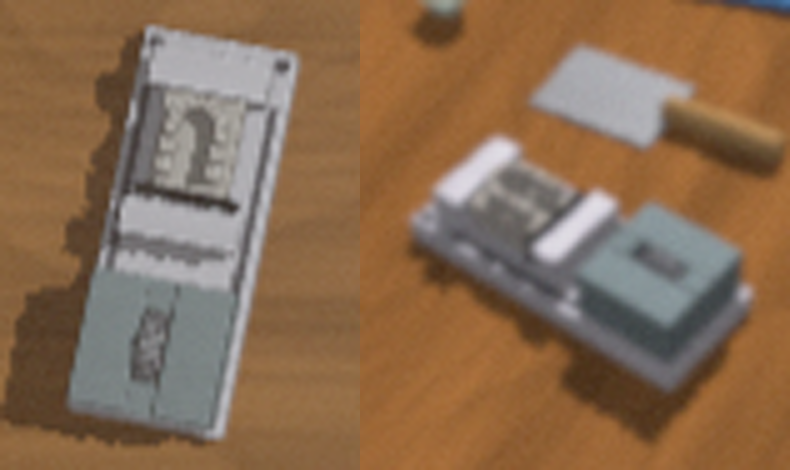

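The final views show the model teeth up, flush against the fixed jaw and held by the pad. The spatula and tile are untouched. The jaw advanced 15.9 mm against 12.0 mm for the pad, so the pad is about 3.9 mm in. The last stroke took 4 to 4.5 N along the rim, which fits a pad force of about 6 N. The hand is clear, so I'm handing in.

```bash
python3 -c "
from h import *
o=bot.get_obs();print(o['time'],o['ee_pos'],o['wrist_force']);print(bot.job_done())"
```

```text
22.2 [ 0.37748263 -0.03350056  0.16492962] [-0.21820586 -0.02336802 -0.21291922]
the job is handed in; nothing more can be done
None
```

I stood the plaster model teeth up on the clamp bed. I then rolled the thumbwheel in three full strokes and one short one until the pad held the model against the fixed jaw, and handed in at 22.2 s.

**Pad depth:** the final pictures put the moving jaw 15.9 mm forward and the pad 12.0 mm, so the pad is about 3.9 mm in. Counting the rim travel instead gives about 3.3 mm. The rim force on the last stroke, 4 to 4.5 N, fits a pad force of about 6 N, which is roughly half-way.

**Placing:** before clamping, the model measured about 1 mm off the middle of the bed. I did not measure its sideways position again afterwards, but the last pictures show it upright and flush against the fixed jaw.

**Checks that disagreed or went off plan:**
- **Side camera:** my rough corner readings there put the clamp about 4 mm from where the top camera had it. I mostly trusted the top view, moved the target about 1 mm towards the side reading, and checked the model against the clamp after placing.
- **Wheel press:** the readings while stroking were mostly 6 to 11 N. They touched 13.4 to 13.7 N twice at first contact and fell to 3 to 4 N at the start of the second and third strokes; the harm limit is 25 N.
- **Retreat:** after releasing the model I moved the hand outward instead of inward. It was high up and touched nothing.

The hand finished clear of the clamp with no force on the wrist, and I saw no change in the other things in the pictures I viewed.

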